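Show the touch-up on the drying star

TASK

Brief the finisher on the touch-up of the red star, pointing with the fingertips about 3 cm straight above the middle of each thing and holding there for about two seconds: first at the one screw hole in the star that was left open and bare, then at the green-lidded tub of wood filler that goes into it, then at the tin of red enamel that goes over it. Finish while still pointing at the red tin. The star's paint is tacky, so touch nothing at all on the way: nothing on the bench may be bumped, moved or picked up.

Things in the scene. Friction and masses are not known exactly. Their poses are not given: they have to be found in the camera images.
- screw_hole (a point): the open screw hole in the star: a dark hole 13 mm in diameter with a steel screw head at its bottom, in the middle of a bare pale wood patch 30 mm in diameter, on one arm of the star, 75 mm from its centre. This point is at the hole's mouth on the star's top face, 58 mm above the table; z is up. The star's other four arms each have only a flush painted-over plug of slightly darker red, 13 mm across, in the same place
- star: solid red five-pointed star of 18 mm board, 300 mm across (its tips lie 150 mm from the centre, its inner corners 68 mm), lying flat and loose on three low orange painter's pyramids that lift its underside 40 mm, so that its top face is 58 mm above the table. Origin on the table under its centre; z is up; x points along the arm that has the open screw hole. It may lie turned any way
- filler_lid (a point): tub of wood filler, round, white with a tan band and a bright green lid, 73 mm in diameter and 60 mm high; loose. This point is the middle of its lid's top, 60 mm above the table; z is up. The five containers (filler, wax and three tins) may stand in any of five places: three left of the star and two right of it
- red_lid (a point): closed enamel tin, round, 60 mm in diameter and 65 mm high, bare metal with a red band round it and a red dab of paint on its metal lid; loose. This point is the middle of its top, level with the rim, 65 mm above the table; z is up
- blue_lid (a point): closed enamel tin, round, 60 mm in diameter and 65 mm high, bare metal with a blue band round it and a blue dab of paint on its metal lid; loose. This point is the middle of its top, level with the rim, 65 mm above the table; z is up. A bystander
- yellow_lid (a point): closed enamel tin, round, 60 mm in diameter and 65 mm high, bare metal with a yellow band round it and a yellow dab of paint on its metal lid; loose. This point is the middle of its top, level with the rim, 65 mm above the table; z is up. A bystander. Tall equipment (under 0.26 m) stands only beyond 0.78 m ahead or 0.5 m to either side
- wax_lid (a point): flat round brass tin of paste wax with a dark brown lid, 72 mm in diameter and 45 mm high; loose, a bystander. This point is the middle of its lid's top, 45 mm above the table. The other small things on the bench are bystanders too, and low (under 40 mm)
Not all that is in view belongs to the job. Several things look just like the part that bears filler_lid: the one meant starts farthest to the robot's left.

How it is judged:
By the outcome, as a careful person would: the job done as asked, in the order asked, and still so for the second after the job is handed in, with the robot touching nothing.
It also fails if it takes over 54 s, if anything falls off the work surface, if the arm or the gripper's body presses on something with over 40 N, if the wrist force passes 120 N, or if a joint passes its speed limit or range.

ROBOT

A 7-joint arm with a two-finger parallel gripper is mounted at the origin on the work surface. World frame = base frame: x ahead of the robot, y to its left, z up, the work surface at z = 0. Lengths are in m, angles in degrees, forces in N, time in s.
With the tool pointing down it reaches from about 0.425 to 0.875 m from the base axis. Payload 4.7 kg.
Tool frame: the origin (TCP) lies on the mounting face of the last link; the fingertips stand tcp_to_tips ahead of it and the grasp point (between the pads) lies 164 mm ahead of it (tcp_to_tips is the distance from the TCP to the fingertips, in m); z points along the fingers, y is the line along which they close (so a half turn about z gives the same grasp; the last joint's range is limited). The gripper opens to 87 mm and grips with 3 to 60 N. Pads are 19 mm wide; open, the fingers measure 117 mm over their backs; the gripper's body (75 mm by 190 mm) begins 51 mm behind the grasp point.
Start: joints at [73.001, 18.392, -4.016, 83.108, 1.295, 78.541, -3.26], TCP at [0.199, -0.619, 0.405] pointing down, gripper open.
Joint ranges: [-163.93, 163.93], [-17.29, 119.83], [-79.2, 71.16], [3.27, 140.29], [-89.18, 269.18], [5.43, 117.66], [-154.24, 154.24]. Speed limits (degrees/s): [147.25, 147.25, 180, 180, 180, 180, 180].

INTERFACE

Orientations are given as [roll, pitch, yaw] about the fixed x, y, z axes, in that order (R = Rz(yaw) Ry(pitch) Rx(roll)).
In Python, from cell import get_obs, read_camera, sign_off, tcp_to_tips gives the robot as it stands.
- The arm moves only by the tool drive_tool, never from a script. Its argument "rows" is one flat list of numbers, 7 for each row, row after row: the shift along the tool's x, y, z in m, then the turn, a rotation vector about the tool's x, y, z in rad, then the gripper command: -1 is shut, 1 is fully open, values between are in proportion. In form: [tx, ty, tz, rx, ry, rz, fingers, tx, ty, tz, rx, ry, rz, fingers, ...]. A call has 1 to 5 rows; each row shifts and turns the commanded pose from where the row before left it, along the tool's axes as they then stand; what a row does not reach is not made up. A row lasts 1/8 s, in which the tool goes at most 62.5 mm and 10.7 degrees, less where a joint would pass 70% of its speed; a pose out of reach is approached as far as the arm can. A call is refused whole if a number of a shift passes 0.0625 or a number of a turn 0.188, either way. A call with a gripper value outside its range is refused whole. The fingers move at their own pace and stop on an object; "grip_force" is the grip in N (left out, the last holds). Time passes only in rows, so rows that do not move let the fingers close. It gives the time, the measured TCP pose, the force, the opening and the grip force at its end, in the units of the state.
- get_obs(): the state, without advancing time (a new reading comes with each control period).
- read_camera(name): name is "scene" or "top" or "wrist"; returns a dict with "color" (400x640x3 uint8, blue, green, red), "fov_y" (degrees; the focal length in pixels is half the picture's height over the tangent of half this angle, whatever the lens; pixels are square), "cx", "cy" (the principal point, pixels), "k1" (the pictures are not rectified: a ray, as slopes to the right and down, at radius r is drawn at 1 + k1 r^2 times it, then the intrinsics apply), "cam_to_world" (4x4, takes a point from camera to world coordinates); the wrist camera has in their place "mount" (4x4, takes a point from camera to tool coordinates, whose origin is the TCP and whose axes are the flange's). Camera axes: x right, y up, looking along -z (the intrinsics and any distortion apply to the point x, -y, -z); pixel columns grow to the right and rows downward; lengths in m; the calibration is good to about 2 mm. A picture is of the moment at which its call begins: read the wrist's pose just before it. There is no depth.
- sign_off(): hands the job in; it is judged then, once.
The state is a dict: "time_s": time; "qpos": joint angles; "joint_velocities": joint speeds; "effort": joint torques, N m; "tool_pos": TCP position; "tool_rot": TCP orientation; "force": force on the tool from outside, world axes, zero at the start; "wrist_torque": the same for the moment, N m; "grip_width": finger opening in m; "grasp_force": force on a finger pad.
Only numpy, scipy, OpenCV 4.12 (cv2) and the standard library are available. Lean on these libraries where they do the work, as an engineer would, in place of code of your own. Each camera call takes 0.05 s, during which the arm holds its last target. There are 200 camera calls.

## Working session

There is one attempt and no reset: what is moved stays moved. The work goes in short steps, Python scripts to look and compute and a tool call to move; the robot and the scene stay as the last step left them, time stands still between calls to the robot, and variables do not carry over. Pictures are saved under pics/ and viewed, at most 10 in all, crops included, and the job is handed in when it is done.

Besides the shell and the picture viewer there is one more tool, called after "Emit:" by a JSON object that holds its "method" and its "body". drive_tool: Moves the arm, as the interface text tells. Its arguments: {"type":"object","properties":{"rows":{"type":"array","items":{"type":"number"}},"grip_force":{"type":"number"}},"required":["rows"]}

```bash
mkdir -p pics; cat > h.py <<'E'
import numpy as np,cv2
from cell import *
def K(c):
    f=c["color"].shape[0]/2/np.tan(np.radians(c["fov_y"]/2));return f
def cast(c,u,v,z,T=None):
    f=K(c);T=np.array(c["cam_to_world"]) if T is None else T
    d=np.array([(u-c["cx"])/f,(v-c["cy"])/f]);s=d.copy()
    for _ in range(30): s=d/(1+c["k1"]*(s@s))
    r=T[:3,:3]@np.array([s[0],-s[1],-1]);o=T[:3,3]
    return o+r*(z-o[2])/r[2]
E
python3 - <<'E'
from h import *
print(tcp_to_tips);o=get_obs();print(o)
for n in("top","scene"):
    c=read_camera(n);cv2.imwrite(f"pics/{n}0.png",c["color"]);print(n,c["fov_y"],c["cx"],c["cy"],c["k1"],np.round(c["cam_to_world"],3).tolist())
E
```

```text
0.1822
{'time_s': 0.0, 'qpos': array([72.99963714, 18.43822793, -4.01446387, 83.17434419,  1.29506329,
       78.53842411, -3.25972073]), 'joint_velocities': array([-0.14842061,  0.04136399,  0.06659784,  0.00393422,  0.05990114,
        0.0017087 , -0.16043853]), 'effort': array([ 1.28412787e-03, -4.91285992e+01, -4.02976535e-01, -3.12528956e+01,
       -6.39348174e-02,  4.37695370e-02,  1.80267848e-04]), 'tool_pos': array([ 0.19868935, -0.61868039,  0.40367534]), 'tool_rot': array([-1.79894241e+02,  6.01050152e-03,  1.78093844e+01]), 'force': array([0.57909831, 0.06241561, 0.31847387]), 'wrist_torque': array([-0.02541754,  0.00022719,  0.0395034 ]), 'grasp_force': 0.0, 'grip_width': 0.08700466075999919}
top 43.82438412707013 328.0911785064727 211.60689985037376 -0.16057715322532456 [[-0.023, 0.984, -0.174, 0.215], [-0.999, -0.027, -0.022, -0.083], [-0.027, 0.173, 0.984, 1.586], [0.0, 0.0, 0.0, 1.0]]
scene 52.24474085190314 320.9440425595759 195.66981017046672 -0.10598598734931725 [[-0.46, -0.612, 0.643, 1.203], [0.888, -0.314, 0.337, 0.298], [-0.004, 0.726, 0.688, 0.807], [0.0, 0.0, 0.0, 1.0]]
```

View pics/top0.png

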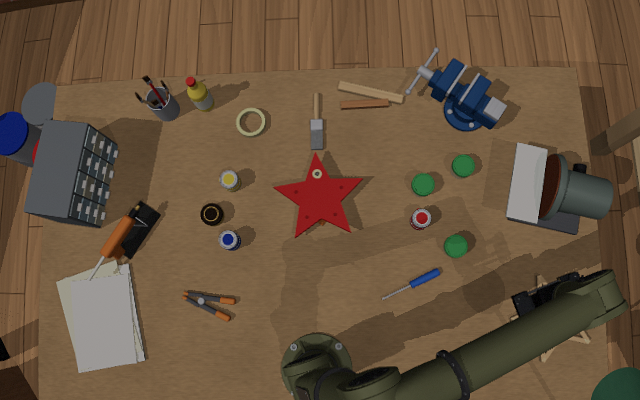

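View pics/scene0.png

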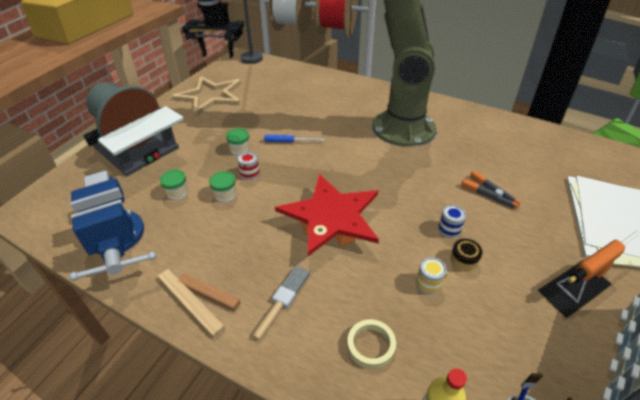

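The top view shows the star with its bare hole at about (317,174). The green lids are at (423,184), (463,165) and (456,246), and the red tin is at (421,218). World +y is left in the image, so (423,184) is the leftmost green lid. The scene view has the same layout: hole (320,230), green lids (222,180), (174,178) and (237,135), red tin (248,158).

```bash
python3 - <<'E'
from h import *
def blobs(h,lo,hi,amin):
    m=cv2.inRange(h,lo,hi);n,l,s,ce=cv2.connectedComponentsWithStats(m)
    return [(ce[i],s[i]) for i in range(1,n) if s[i,4]>amin]
for n in("top","scene"):
    c=read_camera(n);h=cv2.cvtColor(c["color"],cv2.COLOR_BGR2HSV)
    roi=np.zeros(h.shape[:2],np.uint8)
    for ce,s in blobs(h,(45,110,50),(75,255,255),100):
        print(n,"green",ce.round(1),s[4],cast(c,*ce,.058).round(4))
    boxes={"top":{"hole":(307,163,327,184),"red":(408,205,434,231)},"scene":{"hole":(309,221,331,240),"red":(234,148,262,180)}}[n]
    x0,y0,x1,y1=boxes["hole"];p=h[y0:y1,x0:x1]
    # pale patch: low saturation, filled outline
    m=((p[...,1]<150)&(p[...,2]>100)).astype(np.uint8)
    k=max(cv2.findContours(m,cv2.RETR_EXTERNAL,cv2.CHAIN_APPROX_NONE)[0],key=cv2.contourArea)
    (u,v),r=cv2.minEnclosingCircle(k);u+=x0;v+=y0
    print(n,"hole",u,v,r,cast(c,u,v,.058).round(4), "plane x-check diam",np.linalg.norm(cast(c,u+r,v,.058)-cast(c,u-r,v,.058)))
    x0,y0,x1,y1=boxes["red"]
    for (a,b),s in blobs(h[y0:y1,x0:x1],(0,130,60),(8,255,255),6)+blobs(h[y0:y1,x0:x1],(172,130,60),(180,255,255),6):
        print(n,"red",a+x0,b+y0,s,cast(c,a+x0,b+y0,.065).round(4))
    cv2.imwrite(f"pics/{n}r.png",cv2.resize(c["color"][y0-8:y1+8,x0-8:x1+8],None,fx=8,fy=8,interpolation=0))
a=cv2.imread("pics/topr.png");b=cv2.imread("pics/scener.png");H=max(a.shape[0],b.shape[0])
z=np.zeros((H,a.shape[1]+b.shape[1],3),np.uint8);z[:a.shape[0],:a.shape[1]]=a;z[:b.shape[0],a.shape[1]:]=b;cv2.imwrite("pics/rr.png",z);print(z.shape)
E
```

```text
top green [463.  165.3] 397 [ 0.6231 -0.4826  0.058 ]
top green [422.7 184.2] 407 [ 0.5644 -0.3488  0.058 ]
top green [455.6 245.7] 430 [ 0.3668 -0.4409  0.058 ]
top green [618.7 385.5] 999 [-0.0983 -0.9542  0.058 ]
top hole 316.5 173.5 4.94984769821167 [ 0.6086 -0.0145  0.058 ] plane x-check diam 0.031410993879944456
top red 421.2 217.54117647058823 [ 8  7 12 12 85] [ 0.4571 -0.337   0.065 ]
top red 412.85714285714283 225.42857142857142 [ 3 19  4  4  7] [ 0.4331 -0.3097  0.065 ]
top red 424.75 218.0 [15 11  4  5  8] [ 0.4553 -0.348   0.065 ]
scene green [636.3  87.5] 138 [-0.678   0.7993  0.058 ]
scene green [620.6 131.9] 693 [-0.2555  0.7072  0.058 ]
scene green [237.  135.8] 245 [ 0.3781 -0.4349  0.058 ]
scene green [172.6 178.8] 339 [ 0.6331 -0.4762  0.058 ]
scene green [222.1 180.7] 356 [ 0.5747 -0.3434  0.058 ]
scene hole 319.6199998855591 229.97999954223633 6.692244529724121 [ 0.6127 -0.0155  0.058 ] plane x-check diam 0.032846938411647535
scene red 246.9 157.05 [ 9  7  9  5 40] [ 0.4615 -0.3368  0.065 ]
scene red 248.25 167.425 [ 6 16 18  6 40] [ 0.4996 -0.3054  0.065 ]
scene red 248.75 174.42857142857142 [ 6 23 19  6 28] [ 0.5246 -0.2863  0.065 ]
(384, 688, 3)
```

View pics/rr.png

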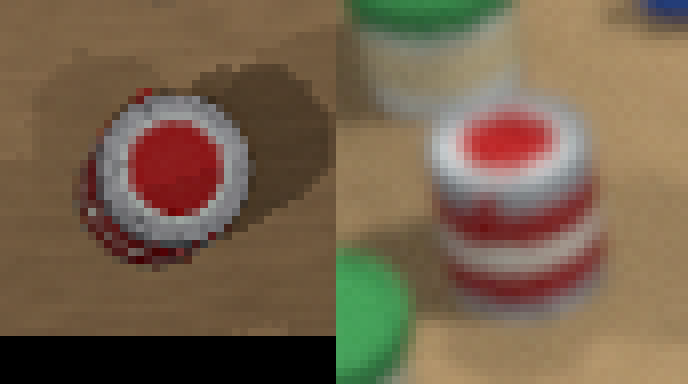

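The dab is centred on the red tin's lid. The targets agree across both views: hole (0.610, -0.015), filler (0.566, -0.348), red tin (0.458, -0.337). I'm moving towards the hole at height.

Emit:
{"method": "drive_tool", "body": {"rows": [0.015,-0.012,0,0,0,0,-1,0.029,-0.0225,0,0,0,0,-1,0.029,-0.0225,0,0,0,0,-1,0.029,-0.0225,0,0,0,0,-1,0.029,-0.0225,0,0,0,0,-1]}}

```text
time_s: 0.82
tool_pos: [0.2937, -0.4792, 0.4049]
tool_rot: [-180.0, -0.0, 17.9]
force: [-0.6, -0.1, 0.6]
grip_width: 0.0451
grasp_force: 0.0
```

Emit:
{"method": "drive_tool", "body": {"rows": [0.029,-0.0225,0,0,0,0,-1,0.029,-0.0225,0,0,0,0,-1,0.029,-0.0225,0,0,0,0,-1,0.029,-0.0225,0,0,0,0,-1,0.029,-0.0225,0,0,0,0,-1]}}

```text
time_s: 1.45
tool_pos: [0.3968, -0.3276, 0.4049]
tool_rot: [180.0, 0.0, 17.9]
force: [0.5, -0.4, -0.8]
grip_width: 0.0015
grasp_force: 0.0
```

Emit:
{"method": "drive_tool", "body": {"rows": [0.029,-0.0225,0.005,0,0,0,-1,0.029,-0.0225,0.005,0,0,0,-1,0.029,-0.0225,0.005,0,0,0,-1,0.029,-0.0225,0.005,0,0,0,-1,0.029,-0.0225,0.005,0,0,0,-1]}}

```text
time_s: 2.08
tool_pos: [0.4999, -0.1762, 0.3797]
tool_rot: [180.0, 0.0, 17.9]
force: [0.6, -0.4, -0.6]
grip_width: 0.0004
grasp_force: 0.0
```

Emit:
{"method": "drive_tool", "body": {"rows": [0.029,-0.0225,0.005,0,0,0,-1,0.029,-0.0225,0.005,0,0,0,-1,0.029,-0.0225,0.005,0,0,0,-1,0.015,-0.012,0,0,0,0,-1,0,0,0,0,0,0,-1]}}

```text
time_s: 2.7
tool_pos: [0.5723, -0.0688, 0.3647]
tool_rot: [-180.0, -0.0, 18.1]
force: [0.7, -0.2, 0.7]
grip_width: 0.0
grasp_force: 0.0
```

```bash
cat >> h.py <<'E'
from scipy.spatial.transform import Rotation as R
def wT(o,c):
    T=np.eye(4);T[:3,:3]=R.from_euler("xyz",o["tool_rot"],degrees=True).as_matrix();T[:3,3]=o["tool_pos"];return T@np.array(c["mount"])
E
python3 - <<'E'
from h import *
o=get_obs();c=read_camera("wrist");cv2.imwrite("pics/w1.png",c["color"]);T=wT(o,c)
print(tcp_to_tips,o["tool_pos"],T.round(3).tolist(),c["fov_y"])
h=cv2.cvtColor(c["color"],cv2.COLOR_BGR2HSV)
red=cv2.inRange(h,(0,130,60),(8,255,255))|cv2.inRange(h,(172,130,60),(180,255,255))
pale=cv2.bitwise_not(red)
ks,_=cv2.findContours(pale,cv2.RETR_LIST,cv2.CHAIN_APPROX_NONE)
for k in ks:
    if cv2.contourArea(k)>60:
        (u,v),r=cv2.minEnclosingCircle(k)
        if r<60: print("cand",round(u,1),round(v,1),round(r,1),cv2.contourArea(k),cast(c,u,v,.058,T).round(4),np.linalg.norm(cast(c,u+r,v,.058,T)-cast(c,u-r,v,.058,T)).round(4))
E
```

```text
0.1822 [ 0.57234153 -0.06881257  0.36470789] [[0.311, 0.917, 0.249, 0.641], [-0.95, 0.301, 0.081, -0.047], [-0.0, -0.261, 0.965, 0.345], [0.0, 0.0, 0.0, 1.0]] 69.91162383299928
cand 480.5 317.0 19.9 302.0 [ 0.4932 -0.293   0.058 ] 0.0477
cand 321.0 297.0 13.0 94.0 [ 0.4611 -0.1056  0.058 ] 0.0298
cand 186.5 290.0 15.7 270.0 [0.4213 0.043  0.058 ] 0.0363
cand 282.3 147.1 15.9 725.5 [ 0.6094 -0.0167  0.058 ] 0.0314
```

View pics/w1.png

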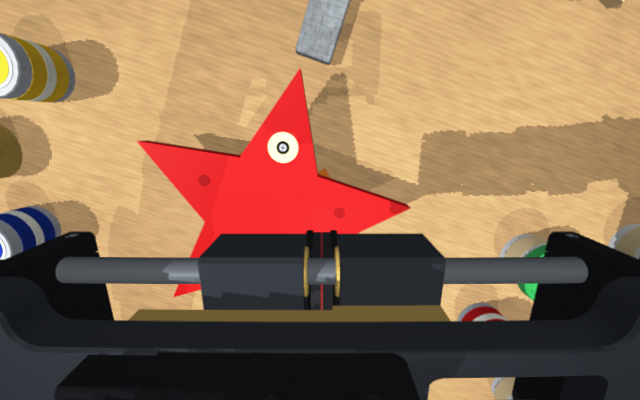

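The wrist view puts the hole at (282,147), which is (0.609, -0.017) with a patch diameter of 31 mm. That agrees with the earlier views. I'll move over it and then descend.

Emit:
{"method": "drive_tool", "body": {"rows": [0.017,-0.013,0,0,0,0,-1,0.017,-0.013,0,0,0,0,-1,0.0176,-0.013,0,0,0,0,-1,0,0,0.02,0,0,0,-1,0,0,0.025,0,0,0,-1]}}

```text
time_s: 3.38
tool_pos: [0.6088, -0.0207, 0.3184]
tool_rot: [179.9, 0.1, 17.7]
force: [1.0, -0.7, -0.4]
grip_width: 0.0001
grasp_force: 0.0
```

Emit:
{"method": "drive_tool", "body": {"rows": [0,0,0.02,0,0,0,-1,0,0,0.015,0,0,0,-1,0,0,0.01,0,0,0,-1,0,0,0.0045,0,0,0,-1,0,0,0,0,0,0,-1]}}

```text
time_s: 4.0
tool_pos: [0.6097, -0.0189, 0.2704]
tool_rot: [180.0, -0.0, 17.8]
force: [0.2, 0.6, 0.5]
grip_width: 0.0006
grasp_force: 0.0
```

Emit:
{"method": "drive_tool", "body": {"rows": [0.001,-0.0025,0,0,0,0,-1,0,0,0,0,0,0,-1,0,0,0,0,0,0,-1,0,0,0,0,0,0,-1,0,0,0,0,0,0,-1]}}

```text
time_s: 4.62
tool_pos: [0.6098, -0.0164, 0.2703]
tool_rot: [180.0, 0.0, 17.8]
force: [0.4, 0.2, -0.2]
grip_width: 0.0007
grasp_force: 0.0
```

Emit:
{"method": "drive_tool", "body": {"rows": [0,0,0,0,0,0,-1,0,0,0,0,0,0,-1,0,0,0,0,0,0,-1,0,0,0,0,0,0,-1,0,0,0,0,0,0,-1]}}

```text
time_s: 5.25
tool_pos: [0.6098, -0.0163, 0.2702]
tool_rot: [180.0, 0.0, 17.8]
force: [-0.5, -0.6, 0.8]
grip_width: 0.0003
grasp_force: 0.0
```

Emit:
{"method": "drive_tool", "body": {"rows": [0,0,0,0,0,0,-1,0,0,0,0,0,0,-1,0,0,0,0,0,0,-1,0,0,0,0,0,0,-1,0,0,0,0,0,0,-1]}}

```text
time_s: 5.88
tool_pos: [0.6098, -0.0163, 0.2702]
tool_rot: [180.0, 0.0, 17.8]
force: [-0.3, -0.0, -0.5]
grip_width: 0.0003
grasp_force: 0.0
```

Emit:
{"method": "drive_tool", "body": {"rows": [0,0,0,0,0,0,-1,0,0,0,0,0,0,-1,0,0,0,0,0,0,-1,0,0,0,0,0,0,-1,0,0,0,0,0,0,-1]}}

```text
time_s: 6.5
tool_pos: [0.6098, -0.0163, 0.2702]
tool_rot: [180.0, 0.0, 17.8]
force: [1.0, -0.6, 0.8]
grip_width: 0.0006
grasp_force: 0.0
```

Emit:
{"method": "drive_tool", "body": {"rows": [0,0,-0.01,0,0,0,-1,0,0,-0.025,0,0,0,-1,0,0,-0.03,0,0,0,-1,0,0,-0.02,0,0,0,-1,-0.015,0.018,0,0,0,0,-1]}}

```text
time_s: 7.12
tool_pos: [0.6018, -0.0357, 0.358]
tool_rot: [180.0, -0.3, 18.0]
force: [0.1, 0.3, -0.3]
grip_width: 0.0003
grasp_force: 0.0
```

Emit:
{"method": "drive_tool", "body": {"rows": [-0.02,0.025,0,0,0,0,-1,-0.02,0.025,0,0,0,0,-1,-0.022,0.025,0,0,0,0,-1,-0.022,0.025,0,0,0,0,-1,-0.022,0.025,0,0,0,0,-1]}}

```text
time_s: 7.75
tool_pos: [0.5378, -0.1904, 0.3556]
tool_rot: [180.0, -0.0, 17.8]
force: [0.5, -0.3, 1.2]
grip_width: 0.0003
grasp_force: 0.0
```

Emit:
{"method": "drive_tool", "body": {"rows": [-0.02,0.025,0,0,0,0,-1,-0.02,0.025,0,0,0,0,-1,-0.012,0.015,0,0,0,0,-1,0,0,0,0,0,0,-1,0,0,0,0,0,0,-1]}}

```text
time_s: 8.38
tool_pos: [0.5094, -0.2657, 0.3553]
tool_rot: [-180.0, -0.0, 17.9]
force: [-0.7, -0.5, 0.6]
grip_width: 0.0001
grasp_force: 0.0
```

```bash
python3 - <<'E'
from h import *
o=get_obs();c=read_camera("wrist");cv2.imwrite("pics/w2.png",c["color"]);T=wT(o,c)
print(o["tool_pos"],o["tool_rot"])
h=cv2.cvtColor(c["color"],cv2.COLOR_BGR2HSV)
for nm,m,z in(("green",cv2.inRange(h,(45,110,50),(75,255,255)),.06),("red",cv2.inRange(h,(0,130,60),(8,255,255))|cv2.inRange(h,(172,130,60),(180,255,255)),.065)):
  for k in cv2.findContours(m,cv2.RETR_EXTERNAL,cv2.CHAIN_APPROX_NONE)[0]:
    if cv2.contourArea(k)>150:
        (u,v),r=cv2.minEnclosingCircle(k)
        print(nm,round(u,1),round(v,1),round(r,1),cv2.contourArea(k),cast(c,u,v,z,T).round(4),np.linalg.norm(cast(c,u+r,v,z,T)-cast(c,u-r,v,z,T)).round(4))
E
```

```text
[ 0.50937385 -0.2656861   0.35532678] [-1.79958569e+02 -4.18170169e-02  1.79186115e+01]
green 420.8 169.5 38.5 4257.0 [ 0.569  -0.3485  0.06  ] 0.0752
green 566.4 156.8 43.1 4642.5 [ 0.6251 -0.4796  0.06  ] 0.087
red 105.1 108.8 138.9 30623.5 [ 0.5323 -0.0513  0.065 ] 0.2626
```

View pics/w2.png

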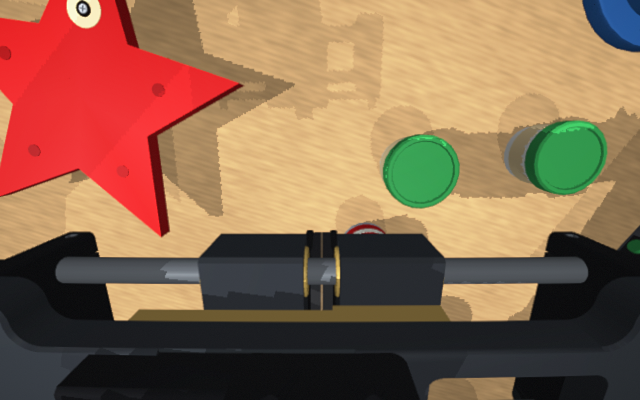

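The filler lid is at (421,170), which is (0.568, -0.3485) with a diameter of 75 mm. The other green tub visible lies further right. I'll point at this one.

Emit:
{"method": "drive_tool", "body": {"rows": [0.006,0.019,0,0,0,0,-1,0.006,0.021,0,0,0,0,-1,0.006,0.021,0,0,0,0,-1,0.006,0.02,0,0,0,0,-1,0.005,0.016,0,0,0,0,-1]}}

```text
time_s: 9.05
tool_pos: [0.5672, -0.3498, 0.3551]
tool_rot: [-180.0, -0.0, 17.9]
force: [-0.6, -0.2, -0.0]
grip_width: 0.0004
grasp_force: 0.0
```

Emit:
{"method": "drive_tool", "body": {"rows": [0,0,0.02,0,0,0,-1,0,0,0.025,0,0,0,-1,0,0,0.02,0,0,0,-1,0,0,0.012,0,0,0,-1,0,0,0.006,0,0,0,-1]}}

```text
time_s: 9.68
tool_pos: [0.5658, -0.3503, 0.2714]
tool_rot: [-180.0, 0.0, 17.8]
force: [0.2, 0.2, -0.1]
grip_width: 0.0004
grasp_force: 0.0
```

Emit:
{"method": "drive_tool", "body": {"rows": [0,0,0,0,0,0,-1,0,0,0,0,0,0,-1]}}

```text
time_s: 9.93
tool_pos: [0.5663, -0.3509, 0.2732]
tool_rot: [179.9, -0.1, 17.8]
force: [-0.6, 0.1, 0.5]
grip_width: 0.0004
grasp_force: 0.0
```

Within 2–3 mm of the target. Holding with a slight trim.

Emit:
{"method": "drive_tool", "body": {"rows": [0.0015,-0.001,0,0,0,0,-1,0,0,0,0,0,0,-1,0,0,0,0,0,0,-1,0,0,0,0,0,0,-1,0,0,0,0,0,0,-1]}}

```text
time_s: 10.55
tool_pos: [0.5671, -0.3493, 0.2722]
tool_rot: [180.0, 0.0, 17.8]
force: [-0.2, -0.5, -0.2]
grip_width: 0.0004
grasp_force: 0.0
```

Emit:
{"method": "drive_tool", "body": {"rows": [0,0,0,0,0,0,-1,0,0,0,0,0,0,-1,0,0,0,0,0,0,-1,0,0,0,0,0,0,-1,0,0,0,0,0,0,-1]}}

```text
time_s: 11.18
tool_pos: [0.5671, -0.3493, 0.2723]
tool_rot: [180.0, 0.0, 17.8]
force: [-0.4, -0.0, 0.1]
grip_width: 0.0007
grasp_force: 0.0
```

Emit:
{"method": "drive_tool", "body": {"rows": [0,0,0,0,0,0,-1,0,0,0,0,0,0,-1,0,0,0,0,0,0,-1,0,0,0,0,0,0,-1,0,0,0,0,0,0,-1]}}

```text
time_s: 11.8
tool_pos: [0.5671, -0.3493, 0.2722]
tool_rot: [180.0, 0.0, 17.8]
force: [-0.4, 0.1, -0.6]
grip_width: 0.0005
grasp_force: 0.0
```

Emit:
{"method": "drive_tool", "body": {"rows": [0,0,0,0,0,0,-1,0,0,0,0,0,0,-1,0,0,0,0,0,0,-1,0,0,0,0,0,0,-1]}}

```text
time_s: 12.3
tool_pos: [0.5671, -0.3493, 0.2722]
tool_rot: [180.0, 0.0, 17.8]
force: [-1.1, -0.6, -0.4]
grip_width: 0.0007
grasp_force: 0.0
```

Emit:
{"method": "drive_tool", "body": {"rows": [0,0,-0.01,0,0,0,-1,0,0,-0.025,0,0,0,-1,0,0,-0.025,0,0,0,-1,-0.015,-0.007,0,0,0,0,-1,-0.02,-0.009,0,0,0,0,-1]}}

```text
time_s: 12.92
tool_pos: [0.529, -0.3445, 0.3336]
tool_rot: [179.9, -0.1, 17.9]
force: [0.2, -1.0, -0.2]
grip_width: 0.0005
grasp_force: 0.0
```

Emit:
{"method": "drive_tool", "body": {"rows": [-0.025,-0.011,0,0,0,0,-1,-0.025,-0.011,0,0,0,0,-1,-0.015,-0.007,0,0,0,0,-1,0,0,0,0,0,0,-1,0,0,0.015,0,0,0,-1]}}

```text
time_s: 13.55
tool_pos: [0.4595, -0.3372, 0.3183]
tool_rot: [179.8, -0.2, 17.8]
force: [0.0, 0.6, 0.2]
grip_width: 0.0005
grasp_force: 0.0
```

Emit:
{"method": "drive_tool", "body": {"rows": [0,0,0.02,0,0,0,-1,0,0,0.015,0,0,0,-1,0,0,0.005,0,0,0,-1,0,0,0,0,0,0,-1,0,0,0,0,0,0,-1]}}

```text
time_s: 14.18
tool_pos: [0.4585, -0.3372, 0.2779]
tool_rot: [179.9, -0.0, 17.8]
force: [-0.4, 0.4, 0.6]
grip_width: 0.0008
grasp_force: 0.0
```

Emit:
{"method": "drive_tool", "body": {"rows": [0,0,0.0005,0,0,0,-1,0,0,0,0,0,0,-1,0,0,0,0,0,0,-1,0,0,0,0,0,0,-1,0,0,0,0,0,0,-1]}}

```text
time_s: 14.8
tool_pos: [0.4581, -0.3371, 0.2768]
tool_rot: [180.0, -0.0, 17.8]
force: [0.0, 0.4, -0.1]
grip_width: 0.0007
grasp_force: 0.0
```

Emit:
{"method": "drive_tool", "body": {"rows": [0,0,0,0,0,0,-1,0,0,0,0,0,0,-1,0,0,0,0,0,0,-1,0,0,0,0,0,0,-1,0,0,0,0,0,0,-1]}}

```text
time_s: 15.42
tool_pos: [0.4581, -0.3371, 0.2767]
tool_rot: [180.0, 0.0, 17.8]
force: [0.3, 0.5, 0.3]
grip_width: 0.0006
grasp_force: 0.0
```

Emit:
{"method": "drive_tool", "body": {"rows": [0,0,0,0,0,0,-1,0,0,0,0,0,0,-1,0,0,0,0,0,0,-1,0,0,0,0,0,0,-1,0,0,0,0,0,0,-1]}}

```text
time_s: 16.05
tool_pos: [0.4581, -0.337, 0.2768]
tool_rot: [180.0, 0.0, 17.8]
force: [-0.4, 1.0, -0.0]
grip_width: 0.0005
grasp_force: 0.0
```

Emit:
{"method": "drive_tool", "body": {"rows": [0,0,0,0,0,0,-1,0,0,0,0,0,0,-1,0,0,0,0,0,0,-1,0,0,0,0,0,0,-1]}}

```text
time_s: 16.55
tool_pos: [0.4581, -0.3371, 0.2767]
tool_rot: [180.0, 0.0, 17.8]
force: [-0.4, -0.5, -0.7]
grip_width: 0.0001
grasp_force: 0.0
```

```bash
python3 - <<'E'
from h import *
c=read_camera("scene");cv2.imwrite("pics/s9.png",cv2.resize(c["color"][60:260,120:440],None,fx=2.5,fy=2.5))
E
```

```text
(no output)
```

View pics/s9.png

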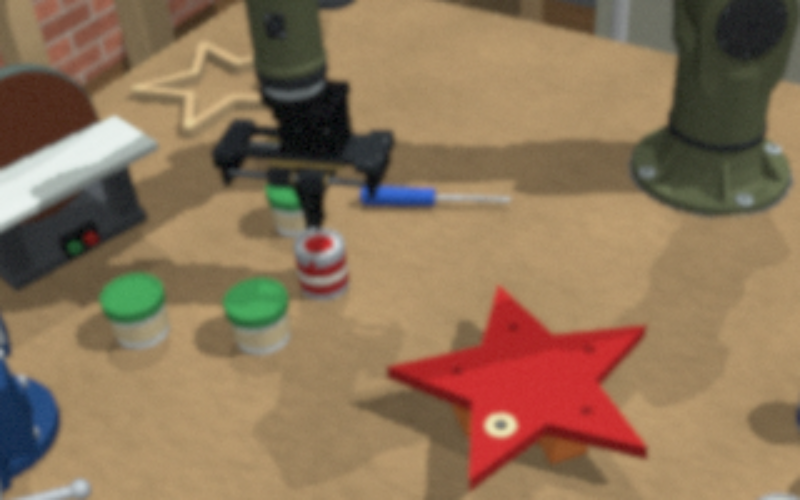

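The closed fingertips, at crop (316,225), stand just above the red dab at (318,243). The star and tubs look undisturbed, so I'm handing the job in.

```bash
python3 -c "
from cell import *
print(sign_off())"
```

```text
the job is handed in; nothing more can be done
None
```

I pointed at the open screw hole, then the green-lidded filler tub farthest left, then the red tin, holding about 3 cm above each for over two seconds; I saw no contact and handed the job in at about 17 s, still pointing at the red tin.

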